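# Fasten the lid of the seedling frame

### The arm

A 7-joint arm with a two-finger parallel gripper is mounted at the origin on the work surface. World frame = base frame: x ahead of the robot, y to its left, z up, the work surface at z = 0. Lengths are in m, angles in rad, forces in N, time in s.
With the tool pointing down it reaches from about 0.4 to 0.875 m from the base axis. Payload 19.3 kg.
Tool frame: the origin (TCP) lies where the fingers leave the gripper's body, on its centre line; the fingertips stand bot.tip_reach ahead of it and the grasp point (between the pads) lies 54 mm ahead of it (bot.tip_reach is the distance from the TCP to the fingertips, in m); z points along the fingers, y is the line along which they close (so a half turn about z gives the same grasp; the last joint's range is limited). The gripper opens to 85 mm and grips with 20 to 120 N. Pads are 22 mm wide; open, the fingers measure 114 mm over their backs; the gripper's body (76 mm by 85 mm) begins 54 mm behind the grasp point. The pads swing forward as they close: fully open they stand 13 mm farther back than shut.
Start: joints at [-1.27, 0.521, -0.036, 1.599, 0.021, 1.021, -0.113], TCP at [0.226, 0.583, 0.304] pointing down, gripper open.
Joint ranges: [-2.91, 2.91], [-0.3, 2.13], [-1.5, 1.42], [0.17, 2.43], [-1.26, 4.41], [0.16, 1.93], [-2.52, 2.52]. Speed limits (rad/s): [1.89, 1.89, 2.39, 2.39, 3.01, 3.01, 3.01].

### API

Orientations are given as [roll, pitch, yaw] about the fixed x, y, z axes, in that order (R = Rz(yaw) Ry(pitch) Rx(roll)).
In Python, from workcell import bot gives the robot as it stands. The module is installed in compiled form; this text tells all that it offers.
- The arm moves only by the shell command python3 -m jog 'ROWS' [FORCE]. ROWS is JSON, a list that holds one entry, the list of rows, each a list of 7 numbers: the shift along the tool's x, y, z in mm, then the turn, a rotation vector about the tool's x, y, z in rad, then the opening, from 0 (shut) to 1 (fully open). In form: [[[tx, ty, tz, wx, wy, wz, fingers], ...]]. A call has 1 to 5 rows; each row shifts and turns the commanded pose from where the row before left it, along the tool's axes as they then stand; what a row does not reach is not made up. A row lasts 1/10 s, in which the tool goes at most 50 mm and 8.59 degrees, less where a joint would pass 70% of its speed; a pose out of reach is approached as far as the arm can. A call is refused whole if a number of a shift passes 50 or a number of a turn 0.15, either way. A call with a gripper value outside its range is refused whole. The fingers move at their own pace and stop on an object; FORCE is the grip in N (left out, the last holds). Time passes only in rows, so rows that do not move let the fingers close. It gives the time, the measured TCP pose, the force, the opening and the grip force at its end, in the units of the state.
- bot.observe(): the state, without advancing time (a new reading comes with each control period).
- bot.grab_frame(name): name is "side" or "top"; returns a dict with "img" (400x640x3 uint8, red, green, blue), "intrinsics" (3x3 intrinsics, pixels), "R" (3x3) and "t" (3): a world point X has camera coordinates R X + t. Camera axes: x right, y down, z forward; pixel columns grow to the right and rows downward; lengths in m; the calibration is good to about 2 mm. A picture is of the moment at which its call begins. There is no depth.
- bot.job_done(): hands the job in; it is judged then, once.
Trained networks look in a picture, given as the dict that the camera call returned (one of the last four; its "shot" number tells which), for a name from the list of things; names that differ only in an ending like _2 or _b are one class to them, and where a whole thing is asked for, a point or a joint stands for the part that bears it (a point fixed in the world has none). Each returns a list of dicts, best first, with "conf" (0 to 1); they miss things now and then, are a little off and sometimes report something else, mostly with a low value. They report only what shows in the picture. A call takes as long as a camera call.
- bot.trace(query, picture): "region" (400x640 bool, what is visible of it).
- bot.spot_point(query, picture): "xyz" ([x, y, z] in m, in world coordinates, good to about 4 mm: a listed point, or the origin of a listed thing).
The state is a dict: "clock": time; "qpos": joint angles; "qd": joint speeds; "joint_efforts": joint torques, N m; "position": TCP position; "tool_rot": TCP orientation; "force": force on the tool from outside, world axes, zero at the start; "moment": the same for the moment, N m; "grip_width": finger opening in m; "finger_force": force on a finger pad.
Only numpy, scipy, OpenCV 4.12 (cv2) and the standard library are available. Lean on these libraries where they do the work, as an engineer would, in place of code of your own. Each camera call takes 0.05 s, during which the arm holds its last target. There are 200 camera calls.

### The job

The lid of the glazed seedling frame, the longer and lower of the two plywood cases on the bench, is down but not fastened: swing its fastener arm by the black knob all the way round, until the arm is home under the lip of its keeper. Leave the fastener of the other case, the plain seed box, open just as it is.

Things in the scene. Friction and masses are not known exactly. Their poses are not given: they have to be found in the camera images.
- frame_fastener (a joint): swing fastener of the seedling frame: level steel arm 16 mm wide, 6 to 14 mm above the lid, reaching 135 mm from an upright pivot pin mid-lid. Angle in rad: 0 = home (arm points to the front edge, end under the keeper's lip and against its stop); grows as it opens, clockwise from above, to 1.9. A stiff hinge (about 2 N at the knob) holds it wherever it is left
- frame_knob (a point): centre, half-way up, of the black upright round knob on the seedling frame's fastener arm: 24 mm across, 40 mm tall, 65 mm from the pivot pin; its centre is 34 mm above the lid and 20 mm above the top of the arm. Frame: plywood case fixed to the bench, 300 mm front to back, 340 wide, 100 high, two glass panes over rows of green seedlings in the back half of its flat lid, plant labels on top
- frame_keeper (a point): where the arm's middle line comes to rest in the frame's keeper, 10 mm above the lid. Keeper: dark steel bracket near the front edge, 26 mm along the arm, 24 mm high, stop post on its -y side, lip above, open to +y where the arm enters. Axes of the frame: x from front edge (robot side) to back, y left, z up; the pivot pin is 125 mm from here along +x
- box_knob (a point): centre of the knob of a like fastener on the other case, to be left alone: the plain plywood seed box, 300 mm front to back, 220 wide, 130 high, no panes, a small clay pot on its lid

How it is judged:
By the outcome, as a careful person would: the job done as asked, in the order asked, and still so for the second after the job is handed in, with the robot touching nothing.
It also fails if it takes over 35 s, if anything falls off the work surface, if the arm or the gripper's body presses on something with over 40 N, if the wrist force passes 120 N, or if a joint passes its speed limit or range.

## Working session

There is one attempt and no reset: what is moved stays moved. The work goes in short steps, Python scripts to look and compute and a shell command to move; the robot and the scene stay as the last step left them, time stands still between calls to the robot, and variables do not carry over. Pictures are saved under pics/ and viewed, at most 10 in all, crops included, and the job is handed in when it is done.

```bash
mkdir -p pics; cat > look.py <<'E'
import cv2,numpy as np
from workcell import bot
def px(f,X):
    c=np.array(f["R"])@np.array(X)+np.array(f["t"]);p=np.array(f["intrinsics"])@c;return (p[:2]/p[2]).round(0)
def look(tag):
    out={}
    for n in("side","top"):
        f=bot.grab_frame(n);out[n]=f
        cv2.imwrite(f"pics/{tag}_{n}.png",f["img"][:,:,::-1])
        for q in("frame_knob","frame_keeper","box_knob"):
            for d in bot.spot_point(q,f)[:2]:
                print(n,q,np.round(d["xyz"],4),round(d["conf"],2),px(f,d["xyz"]))
    return out
E
python3 - <<'E'
from look import *
look("a"); s=bot.observe()
print({k:np.round(v,3) for k,v in s.items()},bot.tip_reach)
E
```

```text
side frame_knob [0.5088 0.2832 0.1357] 0.9 [293. 136.]
side frame_keeper [0.4233 0.231  0.1086] 0.91 [265. 162.]
side box_knob [ 0.534  -0.2049  0.165 ] 0.7 [371. 273.]
top frame_knob [0.5152 0.2822 0.131 ] 0.8 [169. 209.]
top frame_keeper [0.4226 0.2283 0.1101] 0.9 [198. 258.]
top box_knob [ 0.5294 -0.207   0.1621] 0.61 [429. 208.]
{'clock': np.float64(0.4), 'qpos': array([-1.27 ,  0.521, -0.036,  1.6  ,  0.021,  1.021, -0.113]), 'qd': array([ 0.   , -0.001,  0.001, -0.001,  0.   , -0.001,  0.003]), 'joint_efforts': array([-2.0000e-03, -9.2605e+01,  1.9760e+00, -3.6990e+01,  1.8000e-02,
        4.0000e-03, -0.0000e+00]), 'position': array([0.226, 0.582, 0.304]), 'tool_rot': array([-3.141,  0.   ,  2.771]), 'force': array([-0.162,  0.103, -0.196]), 'moment': array([ 0.02 , -0.029, -0.028]), 'finger_force': np.float64(0.0), 'grip_width': np.float64(0.085)} 0.0726
```

View pics/a_top.png

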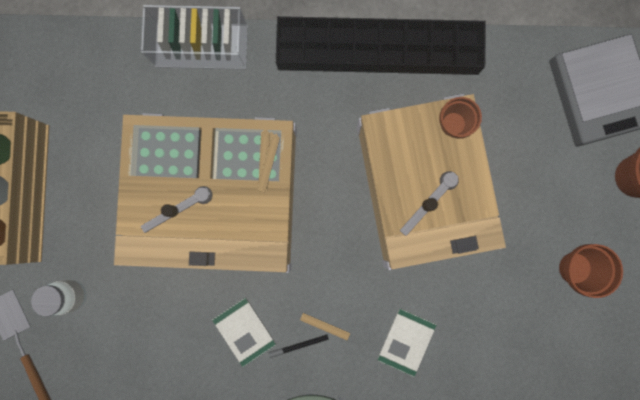

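View pics/a_side.png

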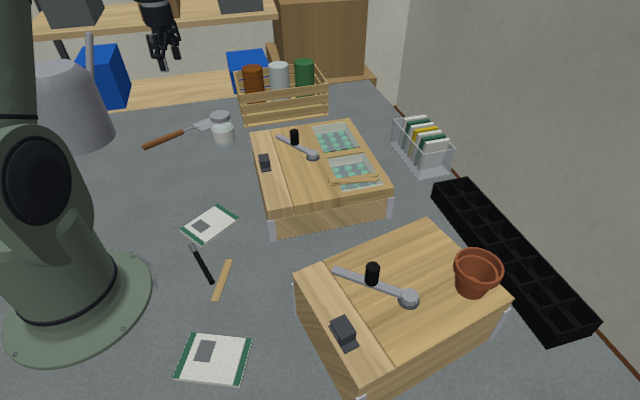

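The top view shows the frame with its knob at (169,210), pivot at (204,194) and keeper at (201,258). It is open by about 1.0 rad, and the network points agree with the picture. The seed box on the right has its knob at (430,205). The side view shows the same, and the way to the knob is clear.

```bash
python3 -m jog '[[[-40,-19,0,0,0,0,1],[-40,-19,0,0,0,0,1],[-40,-19,0,0,0,0,1],[-40,-19,0,0,0,0,1],[-40,-19,0,0,0,0,1]]]' 40
```

```text
clock: 0.9
position: [0.3795, 0.42, 0.304]
tool_rot: [3.141, 0.0, 2.771]
force: [0.3, 0.2, 0.9]
grip_width: 0.0853
finger_force: 0.0
```

```bash
python3 -m jog '[[[-40,-19,0,0,0,0,1],[-40,-19,0,0,0,0,1],[-40,-19,0,0,0,0,1],[-40,-19,0,0,0,0,1],[0,0,0,0,0,0,1]]]'
python3 -m jog '[[[0,0,0,0,0,0.125,1],[0,0,0,0,0,0.125,1],[0,0,0,0,0,0.125,1],[0,0,0,0,0,0.125,1],[0,0,0,0,0,0.12,1]]]'
python3 -m jog '[[[0,0,0,0,0,0,1],[0,0,0,0,0,0,1]]]'
python3 - <<'E'
from look import *
look("b")
E
```

```text
clock: 1.4
position: [0.5039, 0.2873, 0.304]
tool_rot: [-3.14, 0.002, 2.763]
force: [-1.0, 0.5, -0.7]
grip_width: 0.0855
finger_force: 0.0
clock: 1.9
position: [0.5, 0.2927, 0.3039]
tool_rot: [3.142, -0.0, 2.146]
force: [-0.2, 0.1, -0.4]
grip_width: 0.0856
finger_force: 0.0
clock: 2.1
position: [0.4999, 0.2928, 0.3039]
tool_rot: [-3.142, 0.0, 2.155]
force: [1.2, 0.5, 0.1]
grip_width: 0.0855
finger_force: 0.0
side frame_knob [0.5094 0.2816 0.1315] 0.95 [293. 138.]
side frame_keeper [0.4203 0.2309 0.1088] 0.75 [264. 162.]
side box_knob [ 0.5338 -0.2062  0.1633] 0.78 [371. 274.]
top frame_knob [0.511  0.2806 0.134 ] 0.83 [169. 211.]
top frame_keeper [0.4201 0.2235 0.1116] 0.82 [200. 260.]
top box_knob [ 0.5331 -0.2066  0.1642] 0.78 [429. 206.]
```

```bash
python3 - <<'E'
from look import *
P=[];F=[bot.grab_frame(n) for n in("side","top")]
for f in F: P.append(np.array(f["intrinsics"])@np.c_[f["R"],f["t"]])
def tri(a,b):
    h=cv2.triangulatePoints(P[0],P[1],np.array(a,float),np.array(b,float))[:,0];return (h[:3]/h[3]).round(4)
print("knob",tri((294.5,136.5),(169,210.5)),"pivot top",tri((313,154.5),(204,194)))
print("corners front",[tri(a,b) for a,b in [(((251,137)),(116,235)),]])
for f in F: print(px(f,(.5105,.282,.134)))
E
```

```text
knob [0.5127 0.2802 0.1367] pivot top [0.5475 0.2209 0.1125]
corners front [array([0.4434, 0.4066, 0.0761])]
[294. 137.]
[168. 212.]
```

```bash
python3 -m jog '[[[-16,3,20,0,0,0,1],[0,0,35,0,0,0,1],[0,0,35,0,0,0,1],[0,0,18,0,0,0,1],[0,0,0,0,0,0,1]]]'
python3 -m jog '[[[0,0,0,0,0,0,0.4],[0,0,0,0,0,0,0.2],[0,0,0,0,0,0,0.15],[0,0,0,0,0,0,0.1],[0,0,0,0,0,0,0.1]]]' 25
```

```text
clock: 3.1
position: [0.5104, 0.2804, 0.1936]
tool_rot: [-3.138, 0.0, 2.151]
force: [-0.5, 0.7, 1.0]
grip_width: 0.0854
finger_force: 0.0
clock: 3.6
position: [0.5116, 0.2812, 0.1967]
tool_rot: [3.14, -0.0, 2.151]
force: [-1.1, 0.3, 7.7]
grip_width: 0.0232
finger_force: 26.4
```

```bash
python3 -m jog '[[[0,0,-1,0,0,0,0.1],[-0.3,-6.6,0,0,0,-0.1,0.1],[-0.3,-6.6,0,0,0,-0.1,0.1],[-0.3,-6.6,0,0,0,-0.1,0.1],[0,0,0,0,0,0,0.1]]]'
```

```text
clock: 4.1
position: [0.4965, 0.2674, 0.1969]
tool_rot: [3.141, 0.0, 2.453]
force: [4.3, 1.1, -9.2]
grip_width: 0.0231
finger_force: 25.8
```

```bash
python3 -m jog '[[[-0.3,-6.6,0.5,0,0,-0.1,0.1],[-0.3,-6.6,0,0,0,-0.1,0.1],[-0.3,-6.6,0,0,0,-0.1,0.1],[-0.3,-6.6,0,0,0,-0.1,0.1],[0,0,0,0,0,0,0.1]]]'; python3 - <<'E'
from look import *
look("c")
E
```

```text
clock: 4.6
position: [0.4848, 0.2446, 0.1968]
tool_rot: [3.14, 0.001, 2.851]
force: [4.3, 1.5, -4.0]
grip_width: 0.0232
finger_force: 26.4
side frame_knob [0.4233 0.2311 0.1098] 0.69 [265. 161.]
side frame_knob [0.485  0.2436 0.1327] 0.61 [287. 147.]
side frame_keeper [0.4201 0.2318 0.1127] 0.59 [263. 160.]
side box_knob [ 0.5351 -0.2073  0.1615] 0.92 [372. 275.]
top frame_knob [0.4856 0.2449 0.1325] 0.89 [187. 225.]
top frame_keeper [0.4222 0.2275 0.1127] 0.65 [198. 259.]
top box_knob [ 0.5321 -0.204   0.1655] 0.78 [427. 206.]
top box_knob [0.4844 0.2443 0.1319] 0.23 [188. 226.]
```

```bash
python3 -m jog '[[[-0.2,-5.2,0,0,0,-0.08,0.1],[-0.2,-5.2,0,0,0,-0.08,0.1],[-0.1,-3.3,0,0,0,-0.05,0.1],[0,0,0,0,0,0,0.1]]]'; python3 -m jog '[[[0,-2,0,0,0,-0.03,0.1],[0,0,0,0,0,0,0.1]]]'; python3 -m jog '[[[0,-2,0,0,0,-0.03,0.1],[0,0,0,0,0,0,0.1]]]'
```

```text
clock: 5.4
position: [0.4824, 0.2315, 0.1968]
tool_rot: [3.14, 0.002, 3.059]
force: [5.4, 2.5, -3.0]
grip_width: 0.0235
finger_force: 26.4
clock: 5.6
position: [0.4823, 0.2297, 0.1968]
tool_rot: [3.14, 0.002, 3.088]
force: [6.4, 1.7, -3.2]
grip_width: 0.0234
finger_force: 26.4
clock: 5.8
position: [0.4823, 0.2277, 0.1968]
tool_rot: [3.141, 0.002, 3.118]
force: [6.4, 2.2, -2.8]
grip_width: 0.0233
finger_force: 26.4
```

```bash
python3 -m jog '[[[0,-2,0,0,0,-0.02,0.1],[0,0,0,0,0,0,0.1]]]';python3 -m jog '[[[0,-1.5,0,0,0,-0.02,0.1],[0,0,0,0,0,0,0.1]]]'; python3 - <<'E'
from look import *
F=look("d")
c=cv2.resize(F["top"]["img"][170:280,110:300,::-1],None,fx=4,fy=4,interpolation=cv2.INTER_CUBIC);cv2.imwrite("pics/d_c.png",c)
E
```

```text
clock: 6.0
position: [0.4823, 0.2273, 0.1969]
tool_rot: [3.138, 0.003, 3.138]
force: [7.9, 12.1, -8.0]
grip_width: 0.0232
finger_force: 26.3
clock: 6.2
position: [0.4825, 0.2271, 0.197]
tool_rot: [3.136, 0.004, -3.124]
force: [9.2, 20.4, -12.1]
grip_width: 0.0231
finger_force: 26.2
side frame_knob [0.4837 0.2261 0.1357] 0.56 [288. 150.]
side frame_keeper [0.4212 0.2316 0.1105] 0.85 [264. 161.]
side box_knob [ 0.5362 -0.206   0.1652] 0.68 [372. 273.]
top frame_knob [ 0.5312 -0.2073  0.1651] 0.66 [429. 207.]
top frame_knob [0.4808 0.229  0.1344] 0.57 [195. 228.]
top frame_keeper [0.4225 0.227  0.1134] 0.87 [198. 258.]
top box_knob [ 0.5322 -0.2063  0.1635] 0.75 [428. 206.]
```

View pics/d_c.png

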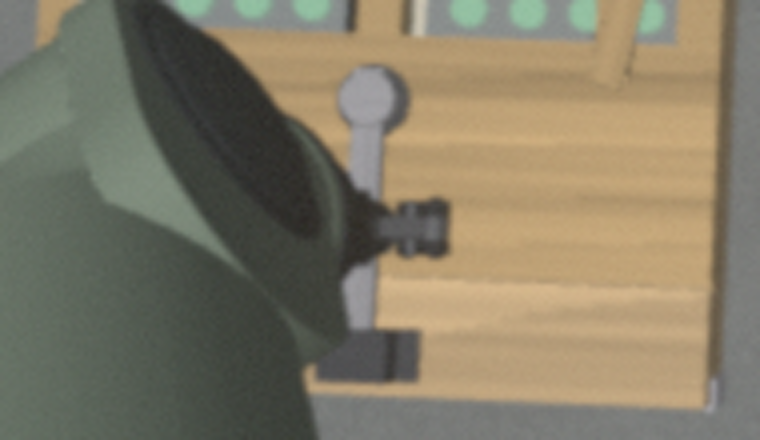

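The crop shows the arm pointing straight to the front, with its end under the keeper at (360,345). The force rose to 20 N with no further motion, so it is against the stop. I'll release the knob and back off.

```bash
python3 -m jog '[[[0,0,0,0,0,0,0.5],[0,0,0,0,0,0,1],[0,0,0,0,0,0,1],[0,0,0,0,0,0,1],[0,0,0,0,0,0,1]]]'; python3 -m jog '[[[0,0,-20,0,0,0,1],[0,0,-40,0,0,0,1],[0,0,-40,0,0,0,1],[0,0,-20,0,0,0,1],[0,0,0,0,0,0,1]]]'; python3 -m jog '[[[0,40,0,0,0,0,1],[0,40,0,0,0,0,1],[0,40,0,0,0,0,1],[0,40,0,0,0,0,1],[0,40,0,0,0,0,1]]]'; python3 -m jog '[[[0,0,0,0,0,0,1],[0,0,0,0,0,0,1]]]'; python3 - <<'E'
from look import *
F=look("e")
c=cv2.resize(F["top"]["img"][100:280,110:300,::-1],None,fx=3.3,fy=3.3,interpolation=cv2.INTER_CUBIC);cv2.imwrite("pics/e_c.png",c)
c=cv2.resize(F["side"]["img"][100:250,230:410,::-1],None,fx=4,fy=4,interpolation=cv2.INTER_CUBIC);cv2.imwrite("pics/e_s.png",c)
E
```

```text
clock: 7.1
position: [0.4812, 0.2236, 0.1964]
tool_rot: [-3.141, -0.0, -3.123]
force: [-0.4, -0.3, 0.0]
grip_width: 0.0853
finger_force: 0.0
clock: 7.6
position: [0.482, 0.2241, 0.3192]
tool_rot: [3.14, 0.004, -3.123]
force: [0.5, -0.5, 0.7]
grip_width: 0.0856
finger_force: 0.0
clock: 8.1
position: [0.477, 0.4251, 0.3153]
tool_rot: [-3.141, -0.001, -3.123]
force: [1.2, -0.0, 0.3]
grip_width: 0.0855
finger_force: 0.0
clock: 8.3
position: [0.4768, 0.4241, 0.3149]
tool_rot: [-3.14, -0.001, -3.121]
force: [-0.7, 0.1, 0.1]
grip_width: 0.0855
finger_force: 0.0
side frame_knob [0.4826 0.2301 0.1337] 0.62 [287. 150.]
side frame_keeper [0.4213 0.2307 0.1107] 0.89 [264. 161.]
side box_knob [ 0.5416 -0.2064  0.1654] 0.66 [375. 272.]
top frame_knob [0.4827 0.2266 0.1329] 0.68 [197. 227.]
top frame_keeper [0.4206 0.2272 0.114 ] 0.56 [198. 259.]
top box_knob [ 0.5313 -0.2061  0.1638] 0.73 [428. 207.]
```

View pics/e_c.png

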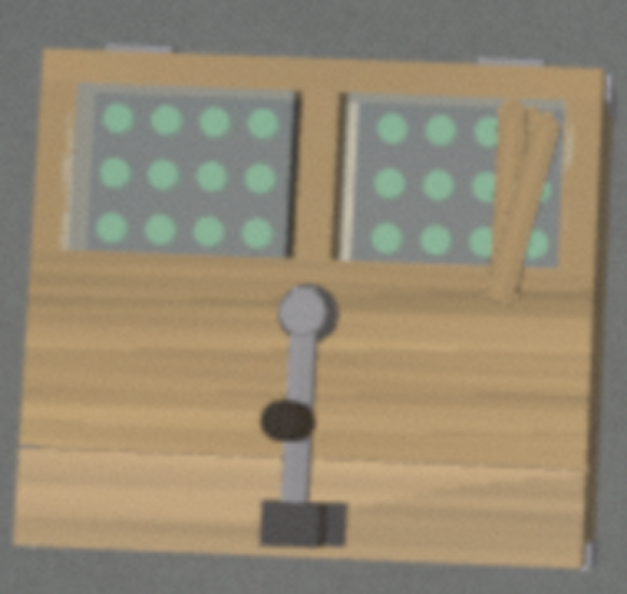

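View pics/e_s.png

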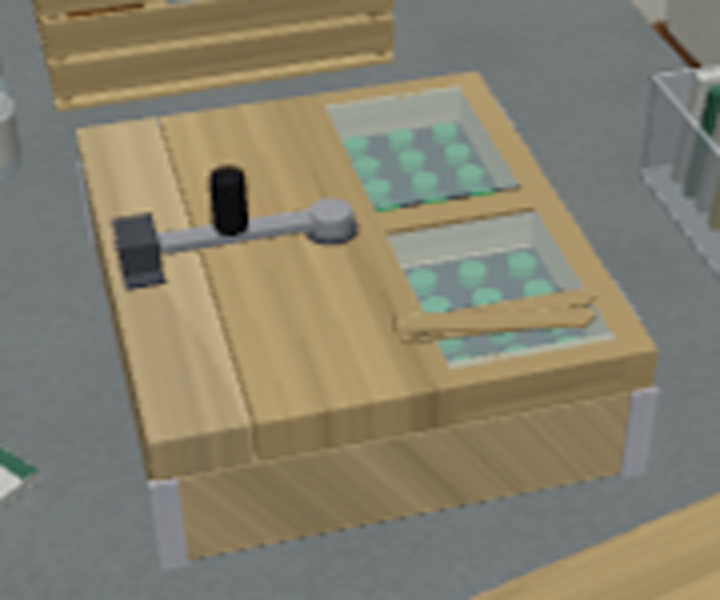

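The top crop shows the arm centred under the keeper at (295,520) and parallel to the case sides. The side crop confirms it, and the gripper is clear.

```bash
python3 -c "
from workcell import bot
print(bot.job_done())"
```

```text
the job is handed in; nothing more can be done
None
```

The seedling frame's fastener is home under its keeper's lip and against the stop, the seed box was left untouched, and the job is handed in (no verdict was returned).

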